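# Shut down the glue-gun bench

## Robot

A 6-joint arm with a two-finger parallel gripper is mounted at the origin on the work surface. World frame = base frame: x ahead of the robot, y to its left, z up, the work surface at z = 0. Lengths are in m, angles in rad, forces in N, time in s.
With the tool pointing down it reaches from about 0.375 to 0.975 m from the base axis. Payload 3.8 kg.
Tool frame: the origin (TCP) lies at the very end of the fingers, on their centre line; the grasp point (between the pads) lies 19 mm behind it; z points along the fingers, y is the direction in which the jaws open and shut (so a half turn about z gives the same grasp; the last joint's range is limited). The gripper opens to 85 mm and grips with 20 to 120 N. Pads are 22 mm wide; open, the fingers measure 114 mm over their backs; the gripper's body (76 mm by 85 mm) begins 54 mm behind the grasp point. The pads swing forward as they close: fully open they stand 13 mm farther back than shut.
Start: joints at [-0.037, 0.264, 1.604, -0, 1.274, -0.037], TCP at [0.675, -0, 0.204] pointing down, gripper open.
Joint ranges: [-2.63, 2.63], [-0.94, 2.18], [0.31, 2.57], [-1.31, 4.45], [0, 2.66], [-2.55, 2.55]. Speed limits (rad/s): [2.57, 2.57, 3.14, 3.14, 3.14, 3.14].

## Interface

Orientations are given as a rotation vector (axis times angle).
In Python, from workcell import status, read_camera, camera_info, order gives the robot as it stands.
- The arm moves only by the tool move_arm, never from a script. Its argument "deltas" is a list of rows, each a list of 3 entries, a list of its own where there are three numbers: the turn, a rotation vector about the world's x, y, z as a fraction of full scale, then the shift along the world's x, y, z as a fraction of full scale, then the closure, from -1 (fully open) to 1 (shut), so that 0 is half open. A call has 1 to 20 rows; each row is the pose to reach, as a shift and turn from the pose commanded when the call began; what a row does not reach only later rows make up. Full scale, the value 1, is 0.1 m for a shift and pi/2 rad for a turn. A row lasts 1/8 s, in which the tool goes at most 62.5 mm and 10.7 degrees, less where a joint would pass 70% of its speed; a pose out of reach is approached as far as the arm can. A call with a number of a shift or a turn outside -1 to 1 is refused whole. A call with a gripper value outside its range is refused whole. The fingers move at their own pace and stop on an object; "grip_force" is the grip in N (left out, the last holds). Time passes only in rows, so rows that repeat a pose let the fingers close. It gives the time, the measured TCP pose, the force and the opening at its end, in the units of the state.
- status.read_state(): the state, without advancing time (a new reading comes with each control period).
- read_camera(name): name is "scene" or "side" or "wrist"; returns (picture, depth): 400x640x3 uint8, red, green, blue; 400x640 float32, m along the optical axis (not along the pixel's ray), 0 where there is no reading.
- camera_info(name): a dict with "K" (3x3 intrinsics, pixels), "D" ([k1, k2, p1, p2, k3] as OpenCV has them; the pictures are not rectified), "R" (3x3) and "t" (3): a world point X has camera coordinates R X + t. Camera axes: x right, y down, z forward; pixel columns grow to the right and rows downward; lengths in m; the calibration is good to about 2 mm. A picture is of the moment at which its call begins: read the wrist's pose just before it. camera_info takes no time and is no camera call; for the wrist camera it gives the pose at the moment of the call.
- order.finish_job(): hands the job in, once; it reports no verdict.
The state is a dict: "time": time; "q": joint angles; "joint_vel": joint speeds; "joint_torque": joint torques, N m; "tool_pos": TCP position; "tcp_rot": TCP orientation; "wrist_force": force on the tool from outside, world axes, zero at the start; "torque": the same for the moment, N m; "width": opening from 0.0 (shut) to 1.0 (fully open).
Only numpy, scipy, OpenCV 4.12 (cv2) and the standard library are available. Lean on these libraries where they do the work, as an engineer would, in place of code of your own. Each camera call takes 0.05 s, during which the arm holds its last target. There are 200 camera calls.

## Task

The wreath workshop is over: with closed fingers, press the black-dot end of the rockers to switch them fully off, first the green one, then the blue one, and last the red main switch. Only press: do not lift, pick up or shove the red switch's loose box. Leave the yellow lamp rocker switched on, and leave everything else on the table where it is.

Things in the scene. Friction and masses are not known exactly. Their poses are not given: they have to be found in the camera images.
- green_rocker (a joint): Tilt of the green rocker paddle (the first glue gun's socket) on the socket strip, rad: about +0.16 is fully ON (dot end up, bar end down), 0 is level, -0.16 is fully OFF (dot end down). No spring: it stays where it is left and turns with about 0.03 N m of friction, so roughly 2 to 3 N on the dot.
- green_rocker_off (a point): Centre of the black dot (12 mm across, the OFF end) on the green paddle's face, 24 mm from the pivot line; moves with the paddle: 4 mm above the level face when ON, 4 mm below when OFF. x: along the paddle to the white bar (ON end), y: along the pivot, z: out of the face. Flat paddle 70 (x) by 44 (y) mm; face at the pivot 49 mm above the table, 7 mm above the housing.
- blue_rocker (a joint): Tilt of the blue rocker paddle (the second glue gun's socket) on the socket strip, rad: about +0.16 is fully ON (dot end up, bar end down), 0 is level, -0.16 is fully OFF (dot end down). No spring: it stays where it is left and turns with about 0.03 N m of friction, so roughly 2 to 3 N on the dot.
- blue_rocker_off (a point): Centre of the black dot (12 mm across, the OFF end) on the blue paddle's face, 24 mm from the pivot line; moves with the paddle: 4 mm above the level face when ON, 4 mm below when OFF. x: along the paddle to the white bar (ON end), y: along the pivot, z: out of the face. Flat paddle 70 (x) by 44 (y) mm; face at the pivot 49 mm above the table, 7 mm above the housing.
- yellow_rocker (a joint): Tilt of the yellow rocker paddle (the lamp's socket) on the same strip, same meaning and size as the green one. It is ON at the start (about +0.1 to +0.16) and must stay ON.
- yellow_rocker_off (a point): Centre of the black dot (12 mm across, the OFF end) on the yellow paddle's face, 24 mm from the pivot line; moves with the paddle: 4 mm above the level face when ON, 4 mm below when OFF. x: along the paddle to the white bar (ON end), y: along the pivot, z: out of the face. Flat paddle 70 (x) by 44 (y) mm; face at the pivot 49 mm above the table, 7 mm above the housing.
- red_rocker (a joint): Tilt of the red rocker paddle (main switch), rad: about +0.16 fully ON, 0 level, -0.16 fully OFF (dot end down); same friction and size as the green one.
- red_rocker_off (a point): Centre of the black dot (12 mm across, the OFF end) on the red paddle's face, 24 mm from the pivot line; moves with the paddle: 4 mm above the level face when ON, 4 mm below when OFF. x: along the paddle to the white bar (ON end), y: along the pivot, z: out of the face. Flat paddle 70 (x) by 44 (y) mm; face at the pivot 49 mm above the table, 7 mm above the housing.
- strip: White socket strip fixed to the table, 150 (x) by 250 (y) by 30 mm, left or right of the red switch's box; origin at the centre of its underside, x pointing away from the robot. Green, blue and yellow paddles side by side, 75 mm apart in any order, pivots 30 mm to the -x side of the centre; beyond them sockets and black charger blocks, 64 mm high above the table.
- main_box: Grey radio switch box with the red paddle, standing loose on the table, 100 mm (x) by 66 mm (y) by 42 mm high, 0.5 to 0.8 kg, origin at the centre of its underside; the pivot is above the origin. It must stay standing where it is.
- pine_cone: A brown pine cone 50 mm across and 56 mm high, standing on its flat foot beyond the socket strip; origin at its underside. To be left alone.
- ribbon_spool: A spool of red ribbon with card flanges, 54 mm across and 36 mm high, standing beyond the socket strip; origin at its underside. To be left alone.
- berry_jar: A small red jar of berries with a brass-coloured cap, 48 mm across and 65 mm high, standing beyond the red switch box; origin at its underside. To be left alone.
- wood_star: A pale wooden star, 70 mm across and 8 mm thick, lying near the robot on its right; origin at its underside. To be left alone.
- shears: Pruning shears with red handles, about 190 mm long and 18 mm thick, lying to the left; origin at its underside. To be left alone.
- glue_gun: A white and red cordless glue gun lying on its side, 160 by 130 mm and 36 mm thick, to the left; origin at its underside. To be left alone.
- wreath: A green wreath 230 mm across and about 50 mm high, lying to the right; origin at its underside. To be left alone.
Not all that is in view belongs to the job. What is shaped like the main_box but purple is not meant.

How it is judged:
On the way, in this order (a step that is already met when the one before it is completed fails the run):
1. green rocker fully off, blue, red and yellow still on (value of joint green_rocker below -0.12 rad and value of joint each of blue_rocker, red_rocker, yellow_rocker above 0.05 rad), for 0.1 s.
2. blue rocker fully off too, red and yellow still on (value of joint each of green_rocker, blue_rocker below -0.12 rad and value of joint each of red_rocker, yellow_rocker above 0.05 rad), for 0.1 s.
3. red main rocker fully off last (value of joint each of green_rocker, blue_rocker, red_rocker below -0.12 rad and value of joint yellow_rocker above 0.05 rad), for 0.1 s.
At the end, for the whole second after the job is handed in: Green, blue and red rockers are off (below -0.12 rad), the yellow rocker is on (above 0.05 rad), the red switch's box stands flat, at rest and within 30 mm of its starting place, and every other thing lies within 30 mm of where it was (all of step 3 and distance of each of main_box, pine_cone, ribbon_spool, berry_jar, wood_star, shears, glue_gun, wreath from where it was at the start of the episode below 0.03 m and angle between main_box's own z axis and vertical below 0.1 rad and linear speed of main_box below 0.02 m/s); the robot touches nothing.
It fails at once if the blue rocker is switched off while the green one is on (value of joint blue_rocker below -0.05 rad and value of joint green_rocker above 0 rad).
It fails at once if the red main rocker is switched off while the green or blue one is on (value of joint red_rocker below -0.05 rad and value of joint any of green_rocker, blue_rocker above 0 rad).
It fails at once if the yellow lamp rocker is switched off (below 0 rad) (value of joint yellow_rocker below 0 rad).
It fails at once if the red switch's box is lifted (12 mm), tipped or shoved (30 mm) (height (world z) of main_box above 0.012 m or angle between main_box's own z axis and vertical above 0.3 rad or distance of main_box from where it was at the start of the episode above 0.03 m).
It fails at once if another thing on the table is lifted or shoved by more than 30 mm (distance of any of pine_cone, ribbon_spool, berry_jar, wood_star, shears, glue_gun, wreath from where it was at the start of the episode above 0.03 m).
It also fails if it takes over 48 s, if anything falls off the work surface, if the arm or the gripper's body presses on something with over 40 N, if the wrist force passes 120 N, or if a joint passes its speed limit or range.

## Working session

There is one attempt and no reset: what is moved stays moved. The work goes in short steps, Python scripts to look and compute and a tool call to move; the robot and the scene stay as the last step left them, time stands still between calls to the robot, and variables do not carry over. Pictures are saved under pics/ and viewed, about 8 in all and at most 12, crops included, and the job is handed in when it is done.

Besides the shell and the picture viewer there is one more tool, called after "Emit:" in YAML: its name, and indented under it one key for each argument. move_arm: Moves the arm, as the interface text tells. Its arguments: {"type":"object","properties":{"deltas":{"type":"array","items":{"type":"array"}},"grip_force":{"type":"number"}},"required":["deltas"]}

```bash
mkdir -p pics; cat > h.py <<'E'
import numpy as np, cv2
from workcell import status, read_camera, camera_info, order
def grab(n,fn=None):
    ci=camera_info(n); p,d=read_camera(n)
    if fn: cv2.imwrite('pics/'+fn,p[:,:,::-1])
    return ci,p,d
def pts(ci,d):
    K,D,R,t=[np.array(ci[k],float) for k in('K','D','R','t')]
    h,w=d.shape; v,u=np.mgrid[:h,:w]
    n=cv2.undistortPoints(np.stack([u,v],-1).reshape(-1,1,2).astype(np.float64),K,D).reshape(h,w,2)
    X=np.dstack([n[...,0]*d,n[...,1]*d,d])
    return (X-t.ravel())@R
E
python3 - <<'E'
from h import *
print(status.read_state())
for n in('scene','side'):
    ci,p,d=grab(n,n+'1.png'); np.savez(n+'1.npz',p=p,d=d,**{k:ci[k] for k in ci if k in'KDRt'})
    print(n,(d>0).mean(), -np.array(ci['R']).T@np.array(ci['t']).ravel())
E
```

```text
{'time': 0.0, 'q': array([-3.69201008e-02,  2.64708586e-01,  1.60536614e+00, -3.40867777e-05,
        1.27370126e+00, -3.69002117e-02]), 'joint_vel': array([ 0.00039907,  0.00021951, -0.00152986,  0.0002967 , -0.00122426,
        0.0013762 ]), 'joint_torque': array([ 6.10465631e-04, -5.15121067e+01, -3.67308676e+01, -4.07824507e-05,
        1.31324201e-02,  1.46811578e-05]), 'tool_pos': array([6.74213224e-01, 1.40634582e-06, 2.02496368e-01]), 'tcp_rot': array([-2.22033627, -2.22031435,  0.00237024]), 'wrist_force': array([-0.35100357, -0.81919723, -0.2451271 ]), 'torque': array([-9.95641179e-04,  9.37421578e-05,  9.83543131e-03]), 'width': 0.9998986477034123}
scene 0.99616015625 [1.77808133 0.10809836 0.88515967]
side 0.9960859375 [ 0.10765262 -1.11998374  0.75780963]
```

View pics/scene1.png

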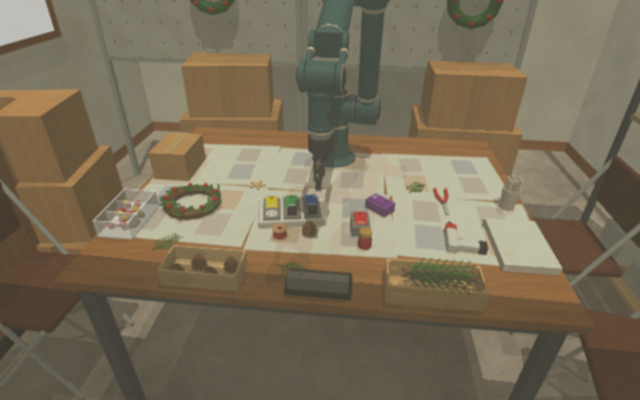

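View pics/side1.png

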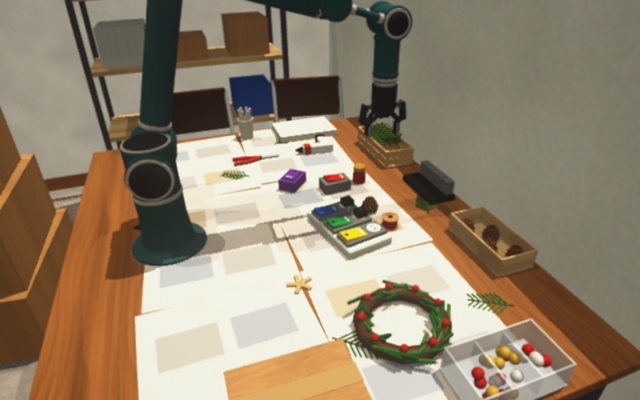

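The scene view shows the strip at about (292,208) with yellow, green and blue paddles, and the red box at (360,222). The purple decoy is at (380,205). The side view shows the same objects, with the strip at (350,225) and the red box at (335,182). Next I'll get 3D points from the colour masks.

```bash
python3 - <<'E'
from h import *
R={'green':(45,85),'blue':(105,128),'yellow':(22,34),'red':(172,8)}
for n in('scene','side'):
    z=np.load(n+'1.npz'); X=pts(z,z['d']); hsv=cv2.cvtColor(z['p'],cv2.COLOR_RGB2HSV)
    H,S,V=[hsv[...,i].astype(int) for i in range(3)]
    for c,(a,b) in R.items():
        hm=(H>=a)&(H<=b) if a<b else (H>=a)|(H<=b)
        m=hm&(S>110)&(V>50)&(X[...,2]>.035)&(X[...,2]<.065)&(X[...,0]>.4)&(X[...,0]<.95)&(abs(X[...,1])<.35)
        k,l,s,_=cv2.connectedComponentsWithStats(m.astype(np.uint8))
        for i in range(1,k):
            if s[i,4]<15: continue
            P=X[l==i]; r=cv2.minAreaRect(P[:,:2].astype(np.float32))
            A=np.c_[P[:,:2]-P[:,:2].mean(0),np.ones(len(P))]; g=np.linalg.lstsq(A,P[:,2],rcond=None)[0]
            print(n,c,s[i],'mean',P.mean(0).round(3),'rect',np.round(r[0],3),np.round(r[1],3),round(r[2]),'slope',g[:2].round(2))
z=np.load('side1.npz')
a=cv2.resize(z['p'][160:280,270:430],None,fx=4.5,fy=4.5,interpolation=cv2.INTER_CUBIC)
cv2.imwrite('pics/crop1.png',a[:,:,::-1])
E
```

```text
side green [327 217  25  11 158] mean [ 0.48  -0.133  0.049] rect [ 0.485 -0.129] [0.067 0.044] 13 slope [-0.13 -0.01]
side blue [315 206  23  10 125] mean [ 0.463 -0.063  0.049] rect [ 0.469 -0.059] [0.063 0.044] 9 slope [-0.13 -0.03]
side yellow [339 227  29  15 246] mean [ 0.497 -0.205  0.048] rect [ 0.5   -0.192] [0.076 0.069] 11 slope [-0.07 -0.05]
side red [354 172  11   4  34] mean [0.664 0.141 0.041] rect [0.666 0.141] [0.017 0.036] 75 slope [0.04 0.06]
side red [324 174  22   9 128] mean [0.563 0.133 0.047] rect [0.569 0.137] [0.071 0.05 ] 3 slope [-0.1   0.02]
```

View pics/crop1.png

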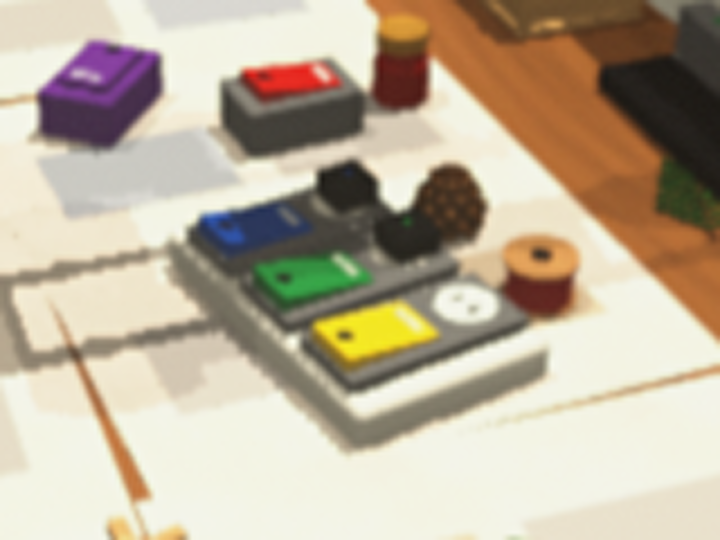

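All paddles have the dot end towards the robot, in this crop at about (285,275) for green, (215,222) for blue and (345,335) for yellow. All slopes are about -0.13, so all are ON, and the strip is turned by about 12°. Now I'll shut the fingers and take a close look from above the strip.

Emit:
move_arm:
  deltas:
    - [[0, 0, 0], [-0.35, -0.15, 0], 1]
    - [[0, 0, 0], [-0.7, -0.35, 0], 1]
    - [[0, 0, 0], [-1, -0.5, 0], 1]
    - [[0, 0, 0], [-1, -0.5, 0], 1]
  grip_force: 40

```text
time: 0.6
tool_pos: [0.5728, -0.0508, 0.2032]
tcp_rot: [-2.222, -2.219, 0.002]
wrist_force: [-0.2, 0.3, 0.5]
width: 0.144
```

Emit:
move_arm:
  deltas:
    - [[0, 0, 0], [-0.35, -0.2, 0], 1]
    - [[0, 0, 0], [-0.7, -0.4, 0], 1]
    - [[0, 0, 0], [-1, -0.6, 0], 1]
    - [[0, 0, 0], [-1, -0.6, 0], 1]
    - [[0, 0, 0], [-1, -0.6, 0], 1]

```text
time: 1.23
tool_pos: [0.476, -0.1098, 0.204]
tcp_rot: [2.221, 2.221, 0.002]
wrist_force: [0.8, -0.1, -0.8]
width: 0.002
```

```bash
python3 - <<'E'
from h import *
s=status.read_state(); print(s['time'],s['tool_pos'],s['wrist_force'],s['width'])
ci,p,d=grab('wrist','w1.png'); np.savez('w1.npz',p=p,d=d,**{k:ci[k] for k in ci if k in'KDRt'})
print((d>0).mean(), -np.array(ci['R']).T@np.array(ci['t']).ravel())
E
```

```text
1.225 [ 0.47598481 -0.10975897  0.20398595] [ 0.79502994 -0.09728733 -0.84956612] 0.001956716432469386
0.9958515625 [ 0.47627593 -0.034917    0.37348423]
```

View pics/w1.png

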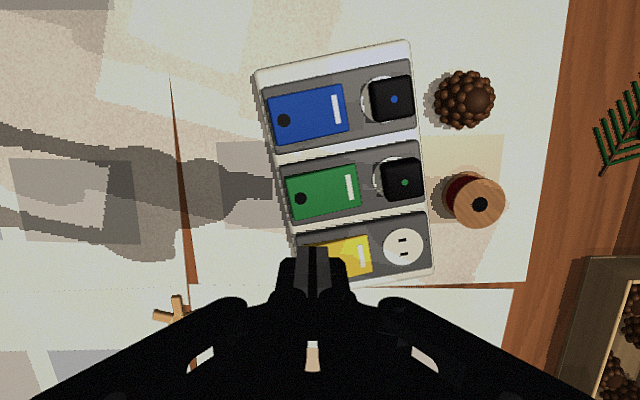

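The wrist view shows the green dot at (301,198), the blue dot at (284,121), both charger blocks to the right, and the closed fingertips at (315,250).

```bash
python3 - <<'E'
from h import *
z=np.load('w1.npz'); X=pts(z,z['d']); hsv=cv2.cvtColor(z['p'],cv2.COLOR_RGB2HSV)
H,S,V=[hsv[...,i].astype(int) for i in range(3)]
for c,(a,b),uv in(('green',(45,85),(301,198)),('blue',(105,128),(284,121))):
    m=((H>=a)&(H<=b)&(S>110)&(V>40)).astype(np.uint8)
    k,l,s,_=cv2.connectedComponentsWithStats(m); i=1+s[1:,4].argmax(); P=X[l==i]
    r=cv2.minAreaRect(P[:,:2].astype(np.float32))
    A=np.c_[P[:,:2]-P[:,:2].mean(0),np.ones(len(P))]; g=np.linalg.lstsq(A,P[:,2],rcond=None)[0]
    u,v=uv; w=(V[v-9:v+10,u-9:u+10]<40); yy,xx=np.nonzero(w); Q=X[v-9:v+10,u-9:u+10][w]
    print(c,s[i],'rect',np.round(r[0],4),np.round(r[1],3),round(r[2],1),'slope',g[:2].round(3),'dot px',xx.mean()+u-9,yy.mean()+v-9,len(xx),'dot',Q.mean(0).round(4))
E
```

```text
green [ 285  163   77   58 2774] rect [ 0.4808 -0.0922] [0.07  0.114] 11.4 slope [-0.236  0.641] dot px 300.06796116504853 197.85436893203882 103 dot [ 0.4654 -0.1312  0.0519]
blue [ 267   84   82   62 3387] rect [ 0.4731 -0.0535] [0.07  0.044] 11.5 slope [-0.147  0.07 ] dot px 283.25 120.16666666666666 120 dot [ 0.4509 -0.0579  0.0524]
```

Both dots check out: they are 75 mm apart and about 52 mm high. Move over green and descend to 65 mm.

Emit:
move_arm:
  deltas:
    - [[0, 0, 0], [-0.12, -0.22, -0.3], 1]
    - [[0, 0, 0], [-0.12, -0.22, -0.8], 1]
    - [[0, 0, 0], [-0.12, -0.22, -1], 1]
    - [[0, 0, 0], [-0.12, -0.22, -1], 1]

```text
time: 1.78
tool_pos: [0.462, -0.1309, 0.1016]
tcp_rot: [-2.217, -2.219, 0.003]
wrist_force: [0.4, 0.5, -0.0]
width: 0.001
```

Emit:
move_arm:
  deltas:
    - [[0, 0, 0], [0, 0, -0.2], 1]
    - [[0, 0, 0], [0, 0, -0.35], 1]
    - [[0, 0, 0], [0, 0, -0.4], 1]
    - [[0, 0, 0], [0, 0, -0.4], 1]

```text
time: 2.28
tool_pos: [0.4632, -0.1319, 0.0639]
tcp_rot: [-2.221, -2.222, 0.0]
wrist_force: [-0.1, -0.2, 0.3]
width: -0.0
```

Lined up with the green dot. Now press down slowly to about 45 mm.

Emit:
move_arm:
  deltas:
    - [[0, 0, 0], [0, 0, -0.05], 1]
    - [[0, 0, 0], [0, 0, -0.1], 1]
    - [[0, 0, 0], [0, 0, -0.14], 1]
    - [[0, 0, 0], [0, 0, -0.17], 1]
    - [[0, 0, 0], [0, 0, -0.19], 1]
    - [[0, 0, 0], [0, 0, -0.19], 1]

```text
time: 3.02
tool_pos: [0.4629, -0.132, 0.0446]
tcp_rot: [-2.221, -2.221, 0.0]
wrist_force: [0.4, 1.1, 0.4]
width: -0.003
```

No stop force yet, so press a little further.

Emit:
move_arm:
  deltas:
    - [[0, 0, 0], [0, 0, -0.01], 1]
    - [[0, 0, 0], [0, 0, -0.02], 1]
    - [[0, 0, 0], [0, 0, -0.02], 1]

```text
time: 3.4
tool_pos: [0.463, -0.132, 0.0427]
tcp_rot: [-2.221, -2.221, 0.0]
wrist_force: [-0.2, -0.1, 0.0]
width: -0.002
```

```bash
python3 - <<'E'
from h import *
s=status.read_state(); print(s['tool_pos'],s['wrist_force'])
E
```

```text
[ 0.46296107 -0.13199194  0.04273827] [-0.1597039  -0.06183532  0.04536262]
```

There's still no contact force, so I'll look from the side and wrist before going on.

```bash
python3 - <<'E'
from h import *
ci,p,d=grab('side'); X=pts(ci,d); np.savez('s2.npz',p=p,d=d,**{k:ci[k] for k in ci if k in'KDRt'})
ci,q,e=grab('wrist'); np.savez('w2.npz',p=q,d=e,**{k:ci[k] for k in ci if k in'KDRt'})
a=cv2.resize(p[150:270,270:430],(720,540),interpolation=cv2.INTER_CUBIC)
b=cv2.resize(q[40:340,140:540],(800,600))
cv2.imwrite('pics/c2.png',np.vstack([cv2.resize(a,(400,300)),cv2.resize(b,(400,300))])[:,:,::-1])
print(X[205:240:3,322:350:3,2].round(3))
E
```

```text
[[0.121 0.123 0.118 0.116 0.115 0.114 0.041 0.048 0.052 0.049]
 [0.05  0.046 0.104 0.106 0.106 0.101 0.043 0.042 0.042 0.04 ]
 [0.052 0.049 0.096 0.096 0.095 0.088 0.042 0.04  0.04  0.039]
 [0.051 0.045 0.084 0.086 0.085 0.078 0.037 0.033 0.041 0.04 ]
 [0.04  0.039 0.039 0.077 0.075 0.049 0.046 0.044 0.044 0.039]
 [0.038 0.032 0.053 0.051 0.048 0.047 0.049 0.046 0.047 0.046]
 [0.027 0.04  0.044 0.054 0.05  0.048 0.049 0.045 0.045 0.044]
 [0.026 0.032 0.038 0.046 0.051 0.049 0.044 0.039 0.041 0.042]
 [0.019 0.025 0.031 0.04  0.04  0.042 0.041 0.039 0.034 0.028]
 [0.008 0.017 0.026 0.029 0.037 0.036 0.051 0.052 0.051 0.049]
 [0.001 0.005 0.016 0.027 0.03  0.041 0.045 0.049 0.054 0.05 ]
 [0.002 0.001 0.007 0.02  0.027 0.03  0.041 0.045 0.052 0.053]]
```

View pics/c2.png

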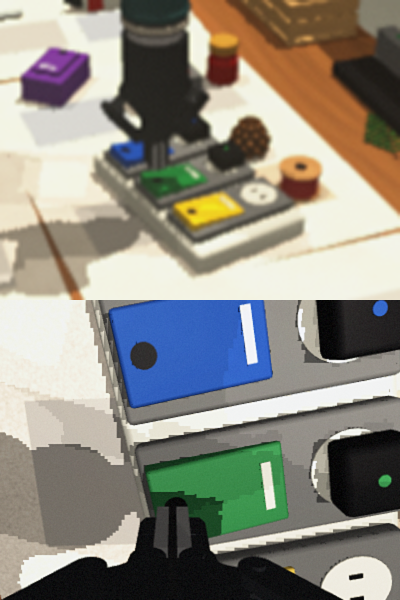

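The wrist view shows the fingertips at about the dot of the green paddle, but the tilt is unclear. I'll measure the tilt from depth and project the TCP into the side view.

```bash
python3 - <<'E'
from h import *
z=np.load('s2.npz')
def proj(z,P):
    return cv2.projectPoints(np.array(P,float).reshape(-1,3),cv2.Rodrigues(z['R'])[0],z['t'],z['K'],z['D'])[0].reshape(-1,2).round(1)
print(proj(z,[[.463,-.132,.0427],[.463,-.132,.062],[.4654,-.1312,.0519]]))
w=np.load('w2.npz'); print(proj(w,[[.463,-.132,.0427],[.463,-.132,.062]]))
for n,zz in(('w1',np.load('w1.npz')),('w2',w),('s2',z)):
    X=pts(zz,zz['d']); hsv=cv2.cvtColor(zz['p'],cv2.COLOR_RGB2HSV); H,S,V=[hsv[...,i].astype(int) for i in range(3)]
    for c,(a,b) in{'green':(45,85),'blue':(105,128)}.items():
        m=(H>=a)&(H<=b)&(S>110)&(V>30)&(abs(X[...,2]-.05)<.01)&(abs(X[...,0]-.48)<.06)&(abs(X[...,1]+(.125 if c=='green' else .053))<.04)
        P=X[m]; xl=(P[:,:2]@[.98,.2])
        A=np.c_[xl-xl.mean(),np.ones(len(P))]
        for _ in range(4):
            g=np.linalg.lstsq(A,P[:,2],rcond=None)[0]; k=abs(A@g-P[:,2])<.003; A,P=A[k],P[k]
        print(n,c,len(P),'slope',g.round(3))
E
```

```text
[[332.1 224. ]
 [332.1 218.5]
 [332.7 221.1]]
[[310.8 241.5]
 [310.7 258. ]]
w1 green 2761 slope [-0.134  0.049]
w1 blue 3348 slope [-0.156  0.049]
w2 green 8310 slope [-0.135  0.048]
w2 blue 13830 slope [-0.157  0.049]
s2 green 136 slope [-0.122  0.048]
s2 blue 71 slope [-0.136  0.051]
```

Green hasn't moved: its slope is still -0.135. The fingertips must sit higher than the nominal TCP, so I'll measure where they are.

```bash
python3 - <<'E'
from h import *
for n in('w1','w2'):
    w=np.load(n+'.npz'); X=pts(w,w['d'])
    print(n)
    for v in range(228,300,6): print(v,[tuple((X[v,u]*1000).round().astype(int)) for u in(300,308,312,318,326,332)])
s=np.load('s2.npz'); X=pts(s,s['d'])
for v in range(206,228,2): print(v,[tuple((X[v,u]*1000).round().astype(int)) for u in(326,329,332,335,338)])
a=cv2.resize(s['p'][190:240,300:365],None,fx=8,fy=8,interpolation=cv2.INTER_NEAREST)
b=cv2.resize(np.load('w2.npz')['p'][190:290,260:390],None,fx=4,fy=4,interpolation=cv2.INTER_NEAREST)
b=np.clip(b.astype(int)*2,0,255).astype(np.uint8)
cv2.imwrite('pics/c3.png',cv2.resize(np.hstack([cv2.resize(a,(520,400)),b]),(800,308))[:,:,::-1])
E
```

```text
w1
228 [(np.int64(464), np.int64(-172), np.int64(29)), (np.int64(473), np.int64(-171), np.int64(29)), (np.int64(477), np.int64(-171), np.int64(30)), (np.int64(483), np.int64(-171), np.int64(29)), (np.int64(492), np.int64(-172), np.int64(28)), (np.int64(498), np.int64(-170), np.int64(34))]
234 [(np.int64(464), np.int64(-176), np.int64(35)), (np.int64(473), np.int64(-174), np.int64(38)), (np.int64(477), np.int64(-174), np.int64(40)), (np.int64(483), np.int64(-173), np.int64(42)), (np.int64(491), np.int64(-173), np.int64(42)), (np.int64(497), np.int64(-173), np.int64(42))]
240 [(np.int64(465), np.int64(-179), np.int64(42)), (np.int64(473), np.int64(-180), np.int64(41)), (np.int64(477), np.int64(-180), np.int64(41)), (np.int64(483), np.int64(-180), np.int64(40)), (np.int64(491), np.int64(-180), np.int64(41)), (np.int64(497), np.int64(-179), np.int64(43))]
246 [(np.int64(465), np.int64(-186), np.int64(42)), (np.int64(473), np.int64(-184), np.int64(47)), (np.int64(477), np.int64(-183), np.int64(49)), (np.int64(483), np.int64(-183), np.int64(49)), (np.int64(491), np.int64(-183), np.int64(50
[... 7755 characters left out ...]
, np.int64(-122), np.int64(47)), (np.int64(452), np.int64(-135), np.int64(54)), (np.int64(461), np.int64(-138), np.int64(54)), (np.int64(470), np.int64(-138), np.int64(52)), (np.int64(480), np.int64(-137), np.int64(49))]
224 [(np.int64(447), np.int64(-124), np.int64(42)), (np.int64(453), np.int64(-133), np.int64(46)), (np.int64(458), np.int64(-146), np.int64(53)), (np.int64(467), np.int64(-146), np.int64(51)), (np.int64(475), np.int64(-149), np.int64(51))]
226 [(np.int64(446), np.int64(-125), np.int64(35)), (np.int64(452), np.int64(-136), np.int64(41)), (np.int64(455), np.int64(-154), np.int64(52)), (np.int64(464), np.int64(-155), np.int64(50)), (np.int64(473), np.int64(-156), np.int64(49))]
```

View pics/c3.png

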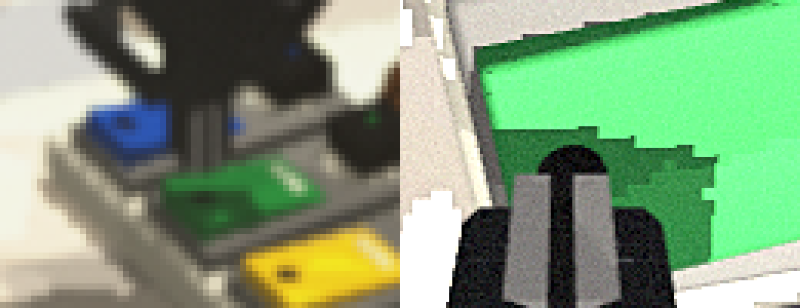

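The depth shows the fingertips end at about z = 70–78 mm, while the reported TCP is at 43 mm. The real tip is therefore about 28–35 mm above the stated TCP. Laterally it is right, with the finger centre at (0.464,-0.132). I'll descend in small steps and go by force.

Emit:
move_arm:
  deltas:
    - [[0, 0, 0], [0, 0, -0.05], 1]
    - [[0, 0, 0], [0, 0, -0.1], 1]
    - [[0, 0, 0], [0, 0, -0.12], 1]
    - [[0, 0, 0], [0, 0, -0.12], 1]

```text
time: 4.0
tool_pos: [0.4627, -0.1319, 0.0304]
tcp_rot: [-2.221, -2.221, 0.001]
wrist_force: [-0.8, 0.2, 0.9]
width: 0.002
```

Emit:
move_arm:
  deltas:
    - [[0, 0, 0], [0, 0, -0.02], 1]
    - [[0, 0, 0], [0, 0, -0.04], 1]
    - [[0, 0, 0], [0, 0, -0.04], 1]

```text
time: 4.38
tool_pos: [0.4628, -0.132, 0.0266]
tcp_rot: [-2.221, -2.221, 0.0]
wrist_force: [0.1, -0.1, -0.5]
width: 0.001
```

Emit:
move_arm:
  deltas:
    - [[0, 0, 0], [0, 0, -0.02], 1]
    - [[0, 0, 0], [0, 0, -0.04], 1]
    - [[0, 0, 0], [0, 0, -0.04], 1]

```text
time: 4.75
tool_pos: [0.4629, -0.132, 0.0226]
tcp_rot: [-2.221, -2.221, 0.0]
wrist_force: [0.1, 0.4, 0.5]
width: -0.0
```

Emit:
move_arm:
  deltas:
    - [[0, 0, 0], [0, 0, -0.02], 1]
    - [[0, 0, 0], [0, 0, -0.03], 1]
    - [[0, 0, 0], [0, 0, -0.03], 1]

```text
time: 5.12
tool_pos: [0.4628, -0.132, 0.0197]
tcp_rot: [-2.221, -2.221, 0.0]
wrist_force: [-1.0, -0.5, 1.6]
width: -0.002
```

```bash
cat >> h.py <<'E'
def slopes(ci,p,d):
    X=pts(ci,d); hsv=cv2.cvtColor(p,cv2.COLOR_RGB2HSV); H,S,V=[hsv[...,i].astype(int) for i in range(3)]
    for c,a,b,x,y in(('green',45,85,.48,-.125),('blue',105,128,.473,-.053),('yellow',22,34,.5,-.2),('red',172,8,.569,.137)):
        hm=(H>=a)&(H<=b) if a<b else (H>=a)|(H<=b)
        m=hm&(S>110)&(V>30)&(abs(X[...,2]-.049)<.011)&(np.hypot(X[...,0]-x,X[...,1]-y)<.05)
        P=X[m]
        if len(P)<40: print(c,'few',len(P)); continue
        ax=[.98,.2] if c!='red' else [1,0.08]
        xl=P[:,:2]@ax; A=np.c_[xl-xl.mean(),np.ones(len(P))]
        for _ in range(4):
            g=np.linalg.lstsq(A,P[:,2],rcond=None)[0]; k=abs(A@g-P[:,2])<.003; A,P=A[k],P[k]
        print(c,len(P),'slope,z',g.round(3))
E
python3 - <<'E'
from h import *
ci,p,d=grab('wrist'); slopes(ci,p,d); X=pts(ci,d)
for v in range(236,262,3): print(v,(X[v,(308,318)]*1000).round().tolist())
E
```

```text
green 10264 slope,z [0.107 0.049]
blue 18700 slope,z [-0.157  0.049]
yellow 217 slope,z [-0.     0.046]
red few 0
236 [[462.0, -118.0, 45.0], [466.0, -118.0, 46.0]]
239 [[462.0, -119.0, 46.0], [466.0, -119.0, 46.0]]
242 [[462.0, -120.0, 47.0], [466.0, -120.0, 47.0]]
245 [[462.0, -122.0, 46.0], [466.0, -122.0, 47.0]]
248 [[462.0, -121.0, 52.0], [466.0, -121.0, 52.0]]
251 [[462.0, -120.0, 56.0], [466.0, -121.0, 55.0]]
254 [[462.0, -121.0, 58.0], [466.0, -121.0, 58.0]]
257 [[462.0, -120.0, 61.0], [466.0, -121.0, 61.0]]
260 [[462.0, -120.0, 64.0], [466.0, -121.0, 63.0]]
```

The green paddle is turning: its slope is now +0.107, so it's nearly off. The tip offset is about 27 mm. Press 2–3 mm more to reach the stop.

Emit:
move_arm:
  deltas:
    - [[0, 0, 0], [0, 0, -0.015], 1]
    - [[0, 0, 0], [0, 0, -0.025], 1]
    - [[0, 0, 0], [0, 0, -0.025], 1]

```text
time: 5.55
tool_pos: [0.463, -0.132, 0.0183]
tcp_rot: [-2.221, -2.221, 0.0]
wrist_force: [-4.9, 0.2, 10.6]
width: 0.0
```

```bash
python3 - <<'E'
from h import *
ci,p,d=grab('wrist'); slopes(ci,p,d); print(status.read_state()['wrist_force'])
E
```

```text
green 10358 slope,z [0.164 0.049]
blue 19094 slope,z [-0.156  0.049]
yellow 221 slope,z [0.003 0.046]
red few 0
[-5.14610183  0.85059844  9.94290255]
```

Green is fully off at the stop, with slope +0.164 and 10 N. Lift, move over blue and descend.

Emit:
move_arm:
  deltas:
    - [[0, 0, 0], [0, 0, 0.2], 1]
    - [[0, 0, 0], [0, 0, 0.45], 1]
    - [[0, 0, 0], [-0.07, 0.36, 0.45], 1]
    - [[0, 0, 0], [-0.14, 0.73, 0.45], 1]
    - [[0, 0, 0], [-0.14, 0.73, 0.4], 1]
    - [[0, 0, 0], [-0.14, 0.73, 0.25], 1]
    - [[0, 0, 0], [-0.14, 0.73, 0.15], 1]
    - [[0, 0, 0], [-0.14, 0.73, 0.15], 1]

```text
time: 6.6
tool_pos: [0.4477, -0.0594, 0.0306]
tcp_rot: [-2.221, -2.218, 0.003]
wrist_force: [0.3, 0.2, 0.0]
width: -0.002
```

```bash
python3 - <<'E'
from h import *
ci,p,d=grab('wrist'); slopes(ci,p,d); X=pts(ci,d)
for v in range(236,262,4): print(v,(X[v,(308,318)]*1000).round().tolist())
E
```

```text
green 170 slope,z [0.176 0.05 ]
blue 9275 slope,z [-0.156  0.048]
yellow few 0
red few 0
236 [[447.0, -47.0, 53.0], [451.0, -47.0, 52.0]]
240 [[447.0, -49.0, 52.0], [451.0, -50.0, 51.0]]
244 [[447.0, -51.0, 53.0], [451.0, -51.0, 51.0]]
248 [[447.0, -48.0, 64.0], [451.0, -48.0, 63.0]]
252 [[447.0, -48.0, 67.0], [451.0, -48.0, 67.0]]
256 [[447.0, -48.0, 72.0], [451.0, -48.0, 71.0]]
260 [[447.0, -48.0, 75.0], [451.0, -48.0, 75.0]]
```

Emit:
move_arm:
  deltas:
    - [[0, 0, 0], [0, 0, -0.04], 1]
    - [[0, 0, 0], [0, 0, -0.07], 1]
    - [[0, 0, 0], [0, 0, -0.1], 1]
    - [[0, 0, 0], [0, 0, -0.125], 1]
    - [[0, 0, 0], [0, 0, -0.14], 1]
    - [[0, 0, 0], [0, 0, -0.14], 1]

```text
time: 7.4
tool_pos: [0.4485, -0.0591, 0.0184]
tcp_rot: [-2.221, -2.221, 0.001]
wrist_force: [-2.6, -1.8, 5.1]
width: -0.003
```

```bash
python3 - <<'E'
from h import *
ci,p,d=grab('wrist'); slopes(ci,p,d); print(status.read_state()['wrist_force'])
E
```

```text
green 289 slope,z [0.171 0.049]
blue 10541 slope,z [0.163 0.049]
yellow few 0
red few 0
[-3.29004829 -1.13542287  4.67735174]
```

Blue is off too, with slope +0.163. Lift and move near the red box for a look.

Emit:
move_arm:
  deltas:
    - [[0, 0, 0], [0, 0, 0.4], 1]
    - [[0, 0, 0], [0, 0, 0.8], 1]
    - [[0, 0, 0], [0.3, 0.3, 1], 1]
    - [[0, 0, 0], [0.6, 0.7, 1], 1]
    - [[0, 0, 0], [0.85, 1, 1], 1]
    - [[0, 0, 0], [0.85, 1, 1], 1]
    - [[0, 0, 0], [0.85, 1, 1], 1]

```text
time: 8.32
tool_pos: [0.5334, 0.0409, 0.1177]
tcp_rot: [-2.22, -2.222, 0.001]
wrist_force: [-0.7, -0.3, 0.3]
width: -0.0
```

```bash
python3 - <<'E'
from h import *
s=status.read_state(); print(s['time'],s['tool_pos'])
ci,p,d=grab('wrist','w5.png'); slopes(ci,p,d); np.savez('w5.npz',p=p,d=d,**{k:ci[k] for k in ci if k in'KDRt'})
X=pts(ci,d); hsv=cv2.cvtColor(p,cv2.COLOR_RGB2HSV); H,S,V=[hsv[...,i].astype(int) for i in range(3)]
m=(((H>=172)|(H<=8))&(S>130)&(V>60)&(np.hypot(X[...,0]-.569,X[...,1]-.137)<.06)&(X[...,2]>.035)).astype(np.uint8)
f=cv2.morphologyEx(m,cv2.MORPH_CLOSE,np.ones((31,31)))
P=X[(m>0)]; r=cv2.minAreaRect(P[:,:2].astype(np.float32)); print('rect',np.round(r[0],4),np.round(r[1],3),r[2])
q=(f>0)&(V<60); k,l,st,c=cv2.connectedComponentsWithStats(q.astype(np.uint8))
for i in range(1,k):
    if st[i,4]>20: print('dark',st[i],c[i],X[l==i].mean(0).round(4))
E
```

```text
8.325 [0.53339143 0.04094371 0.1177021 ]
green few 0
blue 903 slope,z [0.155 0.049]
yellow few 0
red 6876 slope,z [-0.137  0.049]
rect [0.5689 0.1392] [0.073 0.045] 3.3934648036956787
dark [325  49  18  20 279] [333.54480287  58.37634409] [0.5475 0.1373 0.0521]
```

View pics/w5.png

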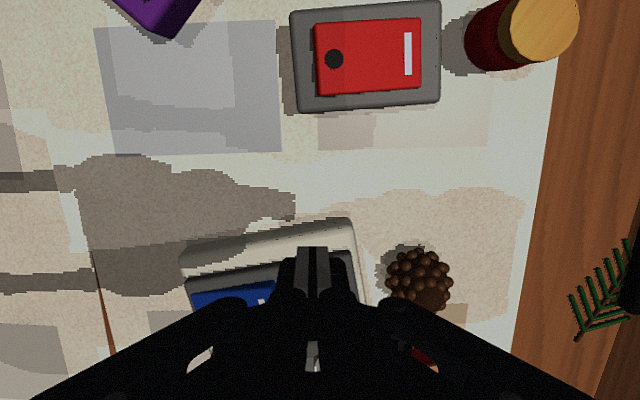

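The red dot is at pixel (334,58), which puts it at (0.547,0.137,0.052). The jar at (540,25) is clear of it, and the purple decoy is at the top left. Move over the dot and descend to 15 mm above it.

Emit:
move_arm:
  deltas:
    - [[0, 0, 0], [0.05, 0.4, 0], 1]
    - [[0, 0, 0], [0.12, 0.8, 0], 1]
    - [[0, 0, 0], [0.12, 0.96, -0.1], 1]
    - [[0, 0, 0], [0.12, 0.96, -0.4], 1]
    - [[0, 0, 0], [0.12, 0.96, -0.7], 1]
    - [[0, 0, 0], [0.12, 0.96, -0.86], 1]
    - [[0, 0, 0], [0.12, 0.96, -0.86], 1]

```text
time: 9.25
tool_pos: [0.5442, 0.1359, 0.0306]
tcp_rot: [-2.221, -2.219, 0.005]
wrist_force: [-0.6, 0.4, 0.5]
width: -0.002
```

```bash
python3 - <<'E'
from h import *
ci,p,d=grab('wrist'); slopes(ci,p,d); X=pts(ci,d)
for v in range(240,262,4): print(v,(X[v,(308,318)]*1000).round().tolist())
E
```

```text
green few 0
blue few 0
yellow few 0
red 9106 slope,z [-0.137  0.048]
240 [[543.0, 147.0, 53.0], [548.0, 145.0, 50.0]]
244 [[543.0, 144.0, 52.0], [548.0, 145.0, 53.0]]
248 [[543.0, 148.0, 64.0], [548.0, 147.0, 63.0]]
252 [[543.0, 147.0, 67.0], [547.0, 148.0, 68.0]]
256 [[543.0, 148.0, 72.0], [547.0, 148.0, 71.0]]
260 [[543.0, 148.0, 76.0], [547.0, 147.0, 74.0]]
```

Emit:
move_arm:
  deltas:
    - [[0, 0, 0], [0, 0, -0.04], 1]
    - [[0, 0, 0], [0, 0, -0.07], 1]
    - [[0, 0, 0], [0, 0, -0.1], 1]
    - [[0, 0, 0], [0, 0, -0.12], 1]
    - [[0, 0, 0], [0, 0, -0.135], 1]
    - [[0, 0, 0], [0, 0, -0.135], 1]

```text
time: 10.05
tool_pos: [0.5455, 0.137, 0.0186]
tcp_rot: [-2.221, -2.221, 0.001]
wrist_force: [-2.3, -0.7, 1.6]
width: -0.005
```

```bash
python3 - <<'E'
from h import *
ci,p,d=grab('wrist'); slopes(ci,p,d); print(status.read_state()['wrist_force'])
E
```

```text
green few 0
blue few 0
yellow few 0
red 9875 slope,z [0.164 0.049]
[-1.83385772  0.28405717  2.10530187]
```

Red is off at its stop, with slope +0.164. Lift straight up, move back and do a final check from a height.

Emit:
move_arm:
  deltas:
    - [[0, 0, 0], [0, 0, 0.2], 1]
    - [[0, 0, 0], [0, 0, 0.6], 1]
    - [[0, 0, 0], [0, 0, 1], 1]
    - [[0, 0, 0], [0, 0, 1], 1]

```text
time: 10.6
tool_pos: [0.5501, 0.1378, 0.1233]
tcp_rot: [2.218, 2.218, 0.013]
wrist_force: [1.2, -0.6, -0.2]
width: 0.003
```

Emit:
move_arm:
  deltas:
    - [[0, 0, 0], [-0.1, -0.3, 0.3], 1]
    - [[0, 0, 0], [-0.2, -0.7, 0.6], 1]
    - [[0, 0, 0], [-0.3, -1, 1], 1]
    - [[0, 0, 0], [-0.3, -1, 1], 1]
    - [[0, 0, 0], [-0.3, -1, 1], 1]

```text
time: 11.22
tool_pos: [0.5156, 0.0371, 0.2175]
tcp_rot: [-2.221, -2.22, 0.001]
wrist_force: [0.1, -0.4, -0.4]
width: 0.001
```

Emit:
move_arm:
  deltas:
    - [[0, 0, 0], [0, -0.4, 0], 1]
    - [[0, 0, 0], [0, -0.8, 0.2], 1]
    - [[0, 0, 0], [0, -1, 0.5], 1]
    - [[0, 0, 0], [0, -1, 0.5], 1]
    - [[0, 0, 0], [0, -1, 0.5], 1]

```text
time: 11.85
tool_pos: [0.5153, -0.062, 0.2664]
tcp_rot: [-2.218, -2.22, 0.002]
wrist_force: [-0.6, -0.4, -0.9]
width: 0.0
```

```bash
python3 - <<'E'
from h import *
s=status.read_state(); print(s['time'],s['tool_pos'],s['wrist_force'])
for n in('wrist','side'):
    ci,p,d=grab(n,n+'9.png'); print(n); slopes(ci,p,d)
    if n=='wrist':
        X=pts(ci,d); hsv=cv2.cvtColor(p,cv2.COLOR_RGB2HSV); H,S,V=[hsv[...,i].astype(int) for i in range(3)]
        m=((H>=172)|(H<=8))&(S>130)&(V>60)&(np.hypot(X[...,0]-.569,X[...,1]-.137)<.06)&(X[...,2]>.035)
        if m.any(): r=cv2.minAreaRect(X[m][:,:2].astype(np.float32)); print('red rect',np.round(r[0],4),r[2])
E
```

```text
11.85 [ 0.51526495 -0.06197137  0.26644877] [-0.61485448 -0.40359485 -0.85178556]
wrist
green 1799 slope,z [0.159 0.048]
blue 2131 slope,z [0.16  0.048]
yellow 84 slope,z [-0.269  0.051]
red few 0
side
green 168 slope,z [0.152 0.047]
blue 143 slope,z [0.158 0.047]
yellow 201 slope,z [-0.108  0.048]
red 119 slope,z [0.146 0.047]
```

View pics/wrist9.png

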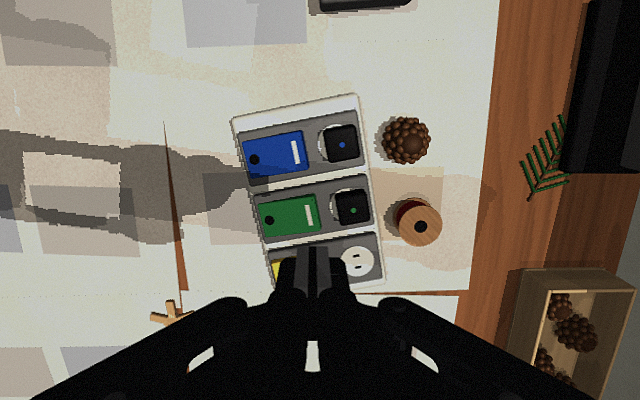

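Green and blue are off, red's side-view slope of +0.146 means off, and yellow's slope of -0.108 means it's still on. The cone and spool are in place. I'll check the box position and then hand in.

```bash
python3 - <<'E'
from h import *
def box(p,d,ci):
    X=pts(ci,d); hsv=cv2.cvtColor(p,cv2.COLOR_RGB2HSV); H,S,V=[hsv[...,i].astype(int) for i in range(3)]
    m=((H>=172)|(H<=8))&(S>110)&(V>50)&(np.hypot(X[...,0]-.569,X[...,1]-.137)<.06)&(X[...,2]>.035)
    return np.median(X[m],0).round(4)
z=np.load('side1.npz'); print(box(z['p'],z['d'],z))
ci,p,d=grab('side'); print(box(p,d,ci))
b=box(p,d,ci)
if np.hypot(*(b-box(z['p'],z['d'],z))[:2])<.015: print(order.finish_job())
E
```

```text
[0.5632 0.1309 0.047 ]
[0.5691 0.1317 0.047 ]
the job is handed in; nothing more can be done
None
```

I pressed green, then blue, then red fully off with closed fingers, then lifted clear and handed the job in at about 12 s on the robot's clock. The hand-in gives no verdict.

**Paddle tilts:** Right after each press, the wrist camera showed the paddle at its stop, tilted about 0.16 rad to the dot-down side. The last side view gave 0.15 for green, 0.16 for blue and 0.15 for red, all off. It read yellow at 0.11 the other way, so yellow is still on.

**Red box:** Its side-view position changed by about 6 mm between the first and last pictures. I think most of that is the paddle tilting, and it is well within the 30 mm limit.

**Other objects:** The pine cone and spool looked undisturbed in the last picture. I didn't measure the other objects again, but the arm never worked near them.

**What disagreed:**
- **Fingertip height:** With the fingers shut, the real tips sat about 27 mm higher than the reported TCP. My first press on green therefore touched nothing. I saw this from the missing force and the depth picture, and pressed the rest by force and measured tilt.
- **Yellow from the wrist camera:** Its readings, 0.00 during the green press and -0.27 at the end, were unusable because the fingers hid most of the paddle. I relied on the side view instead.

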